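Lamp on, detector shutter held at half aperture

TASK

Switch the detector lamp on by turning the isolator handle on the lamp supply clockwise from its off detent fully into its on detent, and only then slide the sprung shutter on the optics block by its upright tab to half of its travel, where the tab stands level with the pair of fins beside the rails, never opening it past three quarters. Finish while still holding the tab there against its spring (let go of it and it shuts), with the lamp still on. Leave everything else on the bench standing where it is.

Things in the scene. Friction and masses are not known exactly. Their poses are not given: they have to be found in the camera images.
- lamp_supply: Lamp supply, fixed to the bench: low white box 190 (x) x 160 (y) x 90 high with vent slits in its sides, carrying the isolator handle on its top. Origin: centre of its underside; z up, its x runs from the front (robot side at yaw 0) to the back. It and the optics block may stand on either side and turned by up to 0.4 rad.
- handle (a joint): Isolator handle on the lamp supply, turning about the vertical through (-20, 0) mm in that box's frame. In rad: 0 = off (nose along the box's -x, at a round stud), 1.05 = on (nose turned 60 degrees clockwise seen from above, towards the box's +y, at a raised bar mark). Hard stops at both ends; a sprung over-centre detent (about 0.1 N m) pulls it to the nearer end, where it stays when let go.
- handle_grip (a point): On the handle's turning axis inside its bar, 130 mm above the bench, 14 below the bar's top. The handle is an upright black bar 72 long, 14 thick, 40 tall (104 to 144 mm above the bench) on a round hub of 24 radius; it reaches 50 from the axis at its nose (white line on top), 22 at its tail. This point's x axis lies along the bar, nose to -x, and turns with it.
- optics_block: Optics block, fixed to the bench: low white box 210 (x) x 180 (y) x 75 high. Origin: centre of its underside; z up. Two steel rails 10 high on its top run along its y, 34 either side of the line x = -20 mm; the shutter slides between them. Low end stops (12 high) at y = -79 and +79 mm. Two dark fins (14 high) just outside the rails at y = 0 mark half travel.
- shutter_slide (a joint): Shutter slide, in m: 0 = shut (spring rests it there), growing along the optics block's +y to a hard stop at 0.070 = fully open; half travel is 0.035. The spring pushes it shut with 4.5 N at 0, rising by 1.5 N per 10 mm (about 9.8 N at half, 15 N fully open).
- shutter: Shutter: bare steel plate 58 (x) x 52 (y) x 6 with an upright black tab on its middle, 30 wide (its x) x 12 thick (its y, the sliding direction) x 42 tall. Origin: centre of the plate's underside, 78 mm above the bench; the tab's foot is at 84, its top at 126. Axes parallel to the optics block's. Shut, it is at x = -20, y = -35 mm in the block's frame; at half travel at y = 0.
- vial: Bystander: small glass vial, 26 across, 55 tall, upright between the two boxes. Origin: centre of its underside.
- cuvette_box: Bystander: grey flat case 30 x 85 x 22 high, lying on the back of the optics block's top. Origin: centre of its underside.
- cap_tin: Bystander: aluminium tin 34 across, 16 high, on the back corner of the lamp supply's top. Origin: centre of its underside.
- spanner: Bystander: steel spanner 130 long, 8 thick, lying flat on the bench to the right. Origin: its middle, at its underside.
- steel_mug: Bystander: steel mug 84 across, 100 tall, behind the boxes. Origin: centre of its underside.
- bottle_a: Bystander: glass bottle 76 across, 170 tall, standing to the left. Origin: centre of its underside.
- bottle_b: Bystander: clear bottle 60 across, 150 tall, behind the boxes. Origin: centre of its underside.
- notebook: Bystander: closed grey notebook 150 x 105 x 12, flat on the bench to the left. Origin: centre of its underside.

How it is judged:
By the outcome, as a careful person would: the job done as asked, in the order asked, and still so for the second after the job is handed in, while the arm keeps its last pose, push and grip.
It also fails if it takes over 48 s, if anything falls off the work surface, if the arm or the gripper's body presses on something with over 40 N, if the wrist force passes 120 N, or if a joint passes its speed limit or range.

ROBOT

A 7-joint arm with a two-finger parallel gripper is mounted at the origin on the work surface. World frame = base frame: x ahead of the robot, y to its left, z up, the work surface at z = 0. Lengths are in m, angles in rad, forces in N, time in s.
With the tool pointing down it reaches from about 0.35 to 0.9 m from the base axis. Payload 8.1 kg.
Tool frame: the origin (TCP) lies at the very end of the fingers, on their centre line; the grasp point (between the pads) lies 19 mm behind it; z points along the fingers, y is the line along which they close (so a half turn about z gives the same grasp; the last joint's range is limited). The gripper opens to 92 mm and grips with 3 to 60 N. Pads are 19 mm wide; open, the fingers measure 130 mm over their backs; the gripper's body (75 mm by 190 mm) begins 47 mm behind the grasp point.
Start: joints at [1.126, 0.434, 0.025, 1.573, -0.012, 1.134, -0.075], TCP at [0.209, -0.589, 0.227] pointing down, gripper open.
Joint ranges: [-2.62, 2.62], [-0.44, 2.09], [-1.27, 1.32], [0.08, 2.57], [-1.32, 4.46], [0.12, 2], [-2.74, 2.74]. Speed limits (rad/s): [2.22, 2.22, 3.01, 3.01, 3.14, 3.14, 3.14].

INTERFACE

Orientations are given as a rotation vector (axis times angle).
In Python, from cell import arm gives the robot as it stands.
- The arm moves only by the shell command python3 -m pendant 'ROWS' [FORCE]. ROWS is a JSON object of lists of equal length, an entry for each row: "slide": the shift along the tool's x, y, z in units of 0.3 m (1.0 is 0.3 m), a list of three; "dr": the turn, a rotation vector about the tool's x, y, z in units of 0.12 rad (1.0 is 0.12 rad), a list of three; "claw": the opening, from 0 (shut) to 1 (fully open). In form: {"slide": [[tx, ty, tz], ...], "dr": [[ax, ay, az], ...], "claw": [claw, ...]}. A call has 1 to 10 rows; each row shifts and turns the commanded pose from where the row before left it, along the tool's axes as they then stand; what a row does not reach is not made up. A row lasts 1/10 s, in which the tool goes at most 50 mm and 8.59 degrees, less where a joint would pass 70% of its speed; a pose out of reach is approached as far as the arm can. A call with a number of a shift or a turn outside -1 to 1 is refused whole. A call with a gripper value outside its range is refused whole. The fingers move at their own pace and stop on an object; FORCE is the grip in N (left out, the last holds). Time passes only in rows, so rows that do not move let the fingers close. It gives the time, the measured TCP pose, the force, the opening and the grip force at its end, in the units of the state.
- arm.observe(): the state, without advancing time (a new reading comes with each control period).
- arm.get_image(name): name is "side" or "top" or "wrist"; returns the picture (480x640x3 uint8, red, green, blue); there is no depth.
- arm.calibration(name): a dict with "K" (3x3 intrinsics, pixels), "xyz" and "orientation" of the camera in the world. Camera axes: x right, y up, looking along -z (the intrinsics and any distortion apply to the point x, -y, -z); pixel columns grow to the right and rows downward; lengths in m; the calibration is good to about 2 mm. A picture is of the moment at which its call begins: read the wrist's pose just before it. calibration takes no time and is no camera call; for the wrist camera it gives the pose at the moment of the call.
- arm.sign_off(): hands the job in; it is judged then, once.
The state is a dict: "clock": time; "joints": joint angles; "dq": joint speeds; "joint_efforts": joint torques, N m; "position": TCP position; "ee_rot": TCP orientation; "force": force on the tool from outside, world axes, zero at the start; "ft_torque": the same for the moment, N m; "width": opening from 0.0 (shut) to 1.0 (fully open); "gripper_force": force on a finger pad.
Only numpy, scipy, OpenCV 4.12 (cv2) and the standard library are available. Lean on these libraries where they do the work, as an engineer would, in place of code of your own. Each camera call takes 0.05 s, during which the arm holds its last target. There are 200 camera calls.

## Working session

There is one attempt and no reset: what is moved stays moved. The work goes in short steps, Python scripts to look and compute and a shell command to move; the robot and the scene stay as the last step left them, time stands still between calls to the robot, and variables do not carry over. Pictures are saved under pics/ and viewed, at most 10 in all, crops included, and the job is handed in when it is done.

```bash
ls; mkdir -p pics
python3 - <<'E'
from cell import arm
import cv2
print({k:v for k,v in arm.observe().items()})
for n in ("top","side"):
    print(n,arm.calibration(n))
    cv2.imwrite(f"pics/{n}0.png",arm.get_image(n)[:,:,::-1])
E
```

```text
pics
{'clock': 0.0, 'joints': array([ 1.12639271,  0.43519633,  0.02499518,  1.5740938 , -0.0116094 ,
        1.13401676, -0.07510346]), 'dq': array([-0.00045086, -0.00013414, -0.0011241 , -0.0002846 ,  0.00121892,
        0.00192235,  0.00061084]), 'joint_efforts': array([ 1.54472647e-03, -6.67846942e+01,  9.85511206e-01, -3.14451957e+01,
       -6.05343212e-02,  4.29864856e-02,  1.98214002e-04]), 'position': array([ 0.20925517, -0.58838107,  0.22596307]), 'ee_rot': array([-3.09435782e+00, -5.33885704e-01,  6.37846763e-04]), 'force': array([ 0.00436762,  0.38354375, -0.81840277]), 'ft_torque': array([-0.046699  , -0.00727355,  0.01955365]), 'gripper_force': 0.0, 'width': 1.0000841149510242}
top {'K': array([[602.95768425,   0.        , 314.26249956],
       [  0.        , 602.95768425, 241.95649411],
       [  0.        ,   0.        ,   1.        ]]), 'xyz': array([3.28719810e-01, 6.79010329e-05, 1.56562305e+00]), 'orientation': array([ 0.1469462 , -0.13900714, -1.5590587 ])}
side {'K': array([[540.63755904,   0.        , 320.89753952],
       [  0.        , 540.63755904, 239.49986414],
       [  0.        ,   0.        ,   1.        ]]), 'xyz': array([0.28990566, 0.96244098, 1.0614477 ]), 'orientation': array([ 0.19673595, -1.10461272, -2.62977708])}
```

View pics/top0.png

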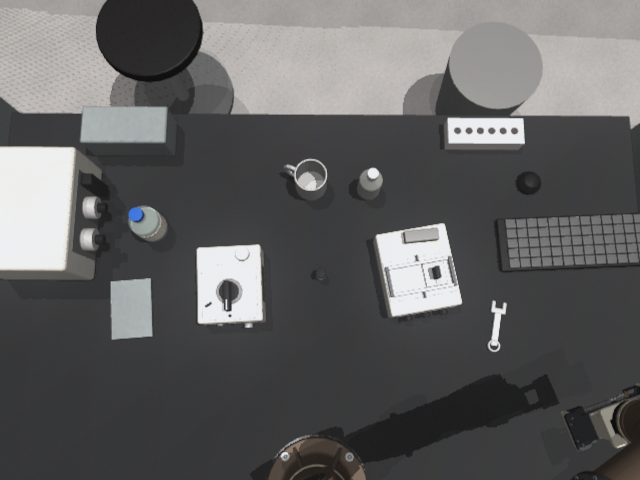

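View pics/side0.png

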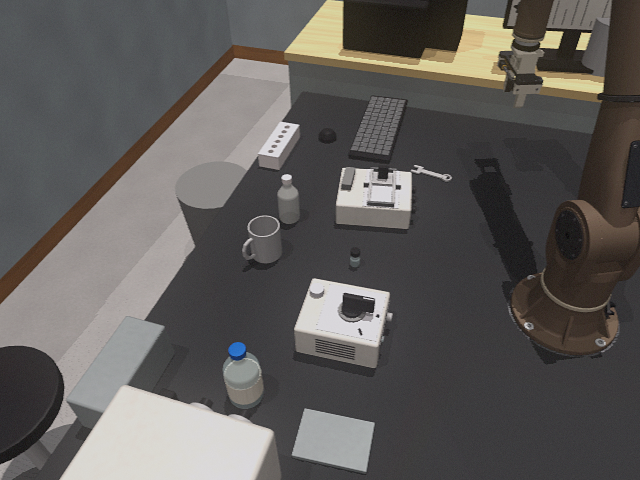

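The top view shows the lamp supply near (230,285), with its handle at (227,294) and nose pointing down. The optics block is near (418,270), with its tab at (435,272) and the cuvette box at its back. The vial is at (320,275). Next I'll zoom in to get precise corners.

Run:
```python
import cv2,numpy as np
t=cv2.imread("pics/top0.png")
a=cv2.resize(t[235:335,185:275],None,fx=4.4,fy=4.4,interpolation=cv2.INTER_CUBIC)
b=cv2.resize(t[220:320,370:465],None,fx=4.4,fy=4.4,interpolation=cv2.INTER_CUBIC)[:a.shape[0]]
c=np.hstack([a[:,:380],b]);c=c[:,:800];print(a.shape,b.shape,c.shape)
cv2.imwrite("pics/z0.png",c)
```

```text
(440, 396, 3) (440, 418, 3) (440, 798, 3)
```

View pics/z0.png

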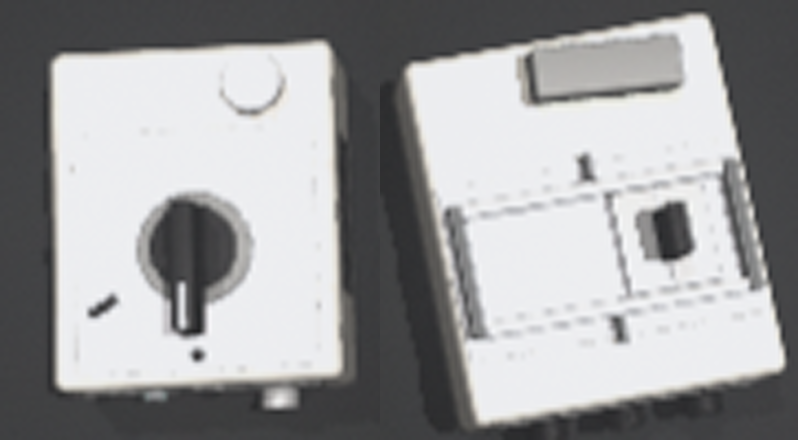

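```bash
cat > h.py <<'E'
import numpy as np,cv2
from scipy.spatial.transform import Rotation as R
from scipy.optimize import least_squares
def proj(cal,P):
    P=np.atleast_2d(P); q=R.from_rotvec(cal["orientation"]).inv().apply(P-cal["xyz"])
    q=q*[1,-1,-1]; u=q@np.asarray(cal["K"]).T; return u[:,:2]/u[:,2:]
def box(p,L):
    L=np.atleast_2d(L).astype(float); c,s=np.cos(p[2]),np.sin(p[2])
    return np.c_[p[0]+c*L[:,0]-s*L[:,1],p[1]+s*L[:,0]+c*L[:,1],L[:,2]]
def fit(obs,x0): # obs: list of (cal,L,px)
    f=lambda p:np.concatenate([(proj(c,box(p,L))-px).ravel() for c,L,px in obs])
    r=least_squares(f,x0,loss="soft_l1"); return r.x,f(r.x).reshape(-1,2)
E
python3 - <<'E'
from h import *; from cell import arm
c=arm.calibration("top")
u=lambda a,ox,oy,sx=0:(np.array(a,float)-[sx,0]+.5)/4.4-.5+[ox,oy]
la=u([(52,55),(330,42),(342,376),(56,389)],185,235)
L=np.array([(95,80,90),(95,-80,90),(-95,-80,90),(-95,80,90)])/1000
ob=u([(407,66),(706,12),(785,368),(470,428),(585,168),(619,328)],370,220,380)
B=np.array([(105,90,75),(105,-90,75),(-105,-90,75),(-105,90,75),(-20+40,0,89),(-60,0,89)])/1000
lp,r=fit([(c,L,la)],[.45,.2,0]);print(lp,r.round(1).tolist())
op,r=fit([(c,B[:4],ob[:4])],[.45,-.2,.2]);print(op,r.round(1).tolist())
def back(cal,px,z):
    d=np.linalg.solve(np.asarray(cal["K"]),[*px,1])*[1,-1,-1];d=R.from_rotvec(cal["orientation"]).apply(d)
    return cal["xyz"]+d*(z-cal["xyz"][2])/d[2]
print("hub",back(c,u([(195,248)],185,235)[0],.092),"exp",box(lp,[-.02,0,.13]))
print("stud",back(c,u([(197,355)],185,235)[0],.092),"exp -x dir",box(lp,[-.08,0,.09]))
print("fins",[back(c,x,.089) for x in ob[4:]],box(op,B[4:]))
print("tab",back(c,u([(678,230)],370,220,380)[0],.126),"exp",box(op,[-.02,-.035,.126]))
E
```

```text
[0.4963261  0.21764425 0.05549932] [[-0.5, -0.4], [0.6, -0.6], [0.4, 0.3], [-0.4, 0.6]]
[ 0.53717763 -0.24915191  0.18104761] [[-1.7, -0.4], [0.3, -0.3], [0.3, 0.9], [0.2, -0.1]]
hub [0.47679154 0.21671492 0.092     ] exp [[0.47635689 0.21653484 0.13      ]]
stud [0.41755669 0.21364809 0.092     ] exp -x dir [[0.41644927 0.21320659 0.09      ]]
fins [array([ 0.56263306, -0.24416183,  0.089     ]), array([ 0.47261952, -0.26098136,  0.089     ])] [[ 0.55685074 -0.24555071  0.089     ]
 [ 0.47815829 -0.25995552  0.089     ]]
tab [ 0.52283285 -0.2880126   0.126     ] exp [[ 0.52380662 -0.28718106  0.126     ]]
```

```bash
cat > go.py <<'E'
import sys; from h import *; from cell import arm
# go.py x y z heading : delta in tool axes & units, tool down
x,y,z,h=map(float,sys.argv[1:5]); s=arm.observe(); r=R.from_rotvec(s["ee_rot"])
T=R.from_euler("z",h)*R.from_euler("x",np.pi)
d=r.inv().apply(np.array([x,y,z])-s["position"])/.3
print("slide",d.round(3),"dr",((r.inv()*T).as_rotvec()/.12).round(2),"t",s["clock"],"pos",s["position"].round(4),"head",round(np.arctan2(*r.as_matrix()[[1,0],0]),4),"F",s["force"].round(1),"tz",s["ft_torque"].round(2),"w",round(s["width"],3),round(s["gripper_force"],1),"j",s["joints"].round(2))
E
python3 go.py 0.4764 0.2165 0.26 3.197
```

```text
slide [ 1.738 -2.23  -0.11 ] dr [-0.000e+00 -2.000e-02 -2.379e+01] t 0.1 pos [ 0.2092 -0.5884  0.2261] head 0.3416 F [-0.2 -0.1  0.6] tz [0.01 0.01 0.02] w 1.003 0.0 j [ 1.13  0.44  0.03  1.57 -0.01  1.13 -0.08]
```

```bash
python3 -m pendant '{"slide":[[0.09,-0.115,-0.011],[0.09,-0.115,-0.011],[0.09,-0.115,-0.011],[0.09,-0.115,-0.011],[0.09,-0.115,-0.011],[0.09,-0.115,-0.011],[0.09,-0.115,-0.011],[0.09,-0.115,-0.011],[0.09,-0.115,-0.011],[0.09,-0.115,-0.011]],"dr":[[0,0,0],[0,0,0],[0,0,0],[0,0,0],[0,0,0],[0,0,0],[0,0,0],[0,0,0],[0,0,0],[0,0,0]],"claw":[1,1,1,1,1,1,1,1,1,1]}' 30; python3 go.py 0.4764 0.2165 0.26 3.197
```

```text
clock: 1.1
position: [0.3482, -0.1716, 0.2598]
ee_rot: [3.096, 0.534, -0.0]
force: [0.9, -0.9, 0.7]
width: 1.0
gripper_force: 0.0
slide [ 8.360e-01 -1.076e+00 -1.000e-03] dr [ -0.    0.  -23.8] t 1.1 pos [ 0.3482 -0.1716  0.2598] head 0.3416 F [ 0.9 -0.9  0.7] tz [-0.07  0.   -0.05] w 1.0 0.0 j [ 0.6   0.03 -0.28  2.03  0.01  1.09 -0.92]
```

```bash
python3 -m pendant '{"slide":[[0.093,-0.12,0],[0.093,-0.12,0],[0.093,-0.12,0],[0.093,-0.12,0],[0.093,-0.12,0],[0.093,-0.12,0],[0.093,-0.12,0],[0.093,-0.12,0],[0.093,-0.12,0],[0,0,0]],"dr":[[0,0,0],[0,0,0],[0,0,0],[0,0,0],[0,0,0],[0,0,0],[0,0,0],[0,0,0],[0,0,0],[0,0,-1]],"claw":[1,1,1,1,1,1,1,1,1,1]}' >/dev/null; python3 -m pendant '{"slide":[[0,0,0],[0,0,0],[0,0,0],[0,0,0],[0,0,0],[0,0,0],[0,0,0],[0,0,0],[0,0,0],[0,0,0]],"dr":[[0,0,-1],[0,0,-1],[0,0,-1],[0,0,-1],[0,0,-1],[0,0,-1],[0,0,-1],[0,0,-1],[0,0,-1],[0,0,-1]],"claw":[1,1,1,1,1,1,1,1,1,1]}' >/dev/null;  python3 -m pendant '{"slide":[[0,0,0],[0,0,0],[0,0,0],[0,0,0],[0,0,0],[0,0,0],[0,0,0],[0,0,0],[0,0,0],[0,0,0]],"dr":[[0,0,-1],[0,0,-1],[0,0,-1],[0,0,-1],[0,0,-1],[0,0,-1],[0,0,-1],[0,0,-1],[0,0,-1],[0,0,-1]],"claw":[1,1,1,1,1,1,1,1,1,0.5]}'; python3 go.py 0.4764 0.2165 0.26 3.197
```

```text
clock: 4.1
position: [0.4761, 0.2157, 0.2593]
ee_rot: [-0.431, -3.111, 0.001]
force: [0.5, 0.2, -0.1]
width: 0.954
gripper_force: 0.0
slide [-0.     0.003 -0.002] dr [-0.   -0.01 -2.75] t 4.1 pos [0.4761 0.2157 0.2593] head 2.8664 F [ 0.5  0.2 -0.1] tz [ 0.09 -0.16 -0.01] w 0.954 0.0 j [ 0.31  0.49 -1.18  1.71  0.47  1.27  0.31]
```

```bash
python3 -m pendant '{"slide":[[0,0,0],[0,0,0],[0,0.003,0.0]],"dr":[[0,0,-1],[0,0,-1],[0,0,-0.76]],"claw":[0.5,0.5,0.5]}' ; python3 go.py 0.4764 0.2165 0.111 3.197
python3 - <<'E'
from h import *; from cell import arm
c=arm.calibration("wrist"); im=arm.get_image("wrist")[:,:,::-1].copy()
np.savez("w1.npz",**c)
cv2.imwrite("pics/w1raw.png",im)
p=[.4963,.2176,.0555]
for q in proj(c,box(p,[(-.07,0,.144),(.002,0,.144),(-.02,0,.144),(-.08,0,.09),(-.095,.08,.09),(.095,.08,.09),(.095,-.08,.09)])): cv2.circle(im,tuple(int(v) for v in q.round()),3,(0,0,255),-1); print(q)
cv2.imwrite("pics/w1.png",im)
E
```

```text
clock: 4.4
position: [0.4762, 0.2165, 0.2593]
ee_rot: [0.088, -3.14, 0.001]
force: [-0.2, 0.6, 0.5]
width: 0.7
gripper_force: 0.0
slide [-0.001  0.     0.494] dr [-0.   -0.01  0.  ] t 4.4 pos [0.4762 0.2165 0.2593] head -3.0858 F [-0.2  0.6  0.5] tz [ 0.12 -0.13 -0.02] w 0.7 0.0 j [ 0.32  0.51 -1.22  1.71  0.5   1.28  0.62]
[325.1920355  166.49834335]
[325.18865874 252.85936528]
[325.18963709 227.83787741]
[325.25922944 148.99951899]
[413.14236491 132.10883259]
[399.82337129 316.58561952]
[250.66337137 316.52981735]
```

View pics/w1.png

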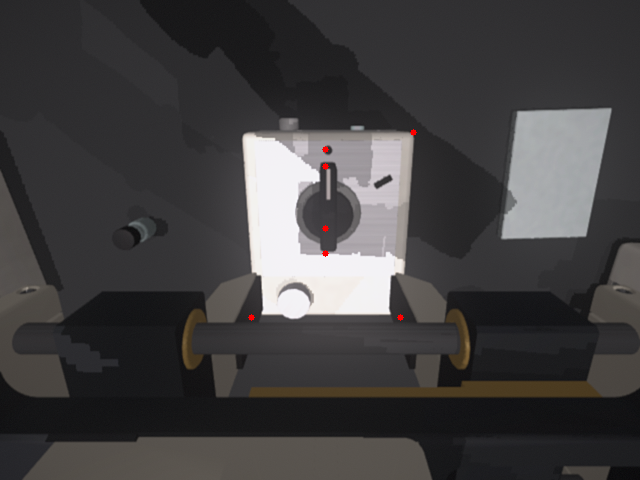

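The wrist view shows the handle at columns 321–336, rows 162–250, about 2 mm from the predicted spot, and the fingers are clear of everything. I'll descend with a 1 mm correction.

```bash
python3 -m pendant '{"slide":[[0.002,0.004,0.12],[0,0,0.12],[0,0,0.12],[0,0,0.1],[0,0,0.034],[0,0,0],[0,0,0],[0,0,0],[0,0,0],[0,0,0]],"dr":[[0,0,0],[0,0,0],[0,0,0],[0,0,0],[0,0,0],[0,0,0],[0,0,0],[0,0,0],[0,0,0],[0,0,0]],"claw":[0.5,0.5,0.5,0.5,0.5,0.5,0,0,0,0]}' 30; python3 go.py 0.4759 0.2172 0.111 3.197
```

```text
clock: 5.45
position: [0.476, 0.2183, 0.1123]
ee_rot: [-0.08, 3.139, 0.0]
force: [0.0, -0.0, -0.2]
width: 0.197
gripper_force: 0.0
slide [ 0.001 -0.004  0.004] dr [ 0.    0.01 -0.04] t 5.45 pos [0.476  0.2183 0.1123] head -3.0906 F [ 0.  -0.  -0.2] tz [ 0.05 -0.09  0.  ] w 0.197 0.0 j [ 0.21  0.65 -1.08  1.9   0.68  1.02  0.45]
```

```bash
python3 -m pendant '{"slide":[[0,0,0],[0,0,0],[0,0,0]],"dr":[[0,0,0],[0,0,0],[0,0,0]],"claw":[0,0,0]}' 30; python3 go.py 0.4759 0.2172 0.111 3.197
```

```text
clock: 5.75
position: [0.4759, 0.2185, 0.1121]
ee_rot: [-0.081, 3.14, 0.001]
force: [-0.9, -0.1, 5.5]
width: 0.151
gripper_force: 30.0
slide [ 0.    -0.004  0.004] dr [ 0.    0.01 -0.03] t 5.75 pos [0.4759 0.2185 0.1121] head -3.0901 F [-0.9 -0.1  5.5] tz [ 0.1  -0.05  0.08] w 0.151 30.0 j [ 0.21  0.65 -1.08  1.9   0.68  1.02  0.45]
```

```bash
python3 -m pendant '{"slide":[[0,0,0],[0,0,0],[0,0,0],[0,0,0],[0,0,0],[0,0,0],[0,0,0],[0,0,0],[0,0,0],[0,0,0]],"dr":[[0,0,0.6],[0,0,0.85],[0,0,0.85],[0,0,0.85],[0,0,0.85],[0,0,0.85],[0,0,0.85],[0,0,0.85],[0,0,0.85],[0,0,0.85]],"claw":[0,0,0,0,0,0,0,0,0,0]}' 30; python3 go.py 0.4759 0.2172 0.111 2.147
```

```text
clock: 6.75
position: [0.4759, 0.2184, 0.1121]
ee_rot: [1.427, 2.798, 0.001]
force: [0.3, -0.0, 6.1]
width: 0.147
gripper_force: 30.0
slide [-0.003 -0.002  0.004] dr [0.01 0.   0.43] t 6.75 pos [0.4759 0.2184 0.1121] head 2.1987 F [ 0.3 -0.   6.1] tz [-0.14  0.07 -0.09] w 0.147 30.0 j [ 0.07  0.54 -0.83  1.91  0.5   0.92 -0.38]
```

```bash
python3 -m pendant '{"slide":[[0,0,0],[0,0,0],[0,0,0]],"dr":[[0,0,0.4],[0,0,0.3],[0,0,0]],"claw":[0,0,0]}' 30; python3 go.py 0.4759 0.2172 0.111 2.147;  python3 -m pendant '{"slide":[[0,0,0],[0,0,0],[0,0,0],[0,0,0],[0,0,-0.1],[0,0,-0.15],[0,0,-0.15],[0,0,-0.1],[0,0,0]],"dr":[[0,0,0],[0,0,0],[0,0,0],[0,0,0],[0,0,0],[0,0,0],[0,0,0],[0,0,0],[0,0,0]],"claw":[0.5,0.5,0.5,0.5,0.5,0.5,0.5,0.5,0.5]}' 30; python3 go.py 0.5238 -0.2872 0.26 0.181
python3 - <<'E'
from h import *; from cell import arm
im=arm.get_image("wrist")[:,:,::-1]; t=arm.get_image("top")[:,:,::-1]
t=cv2.resize(t[230:335,180:280],None,fx=3,fy=3)
cv2.imwrite("pics/w2.png",np.hstack([im[:315,100:560],t]))
E
```

```text
clock: 7.05
position: [0.4759, 0.2184, 0.1121]
ee_rot: [1.537, 2.739, 0.001]
force: [-0.3, -0.6, 7.3]
width: 0.153
gripper_force: 30.5
slide [-0.004 -0.002  0.004] dr [ 0.01  0.01 -0.23] t 7.05 pos [0.4759 0.2184 0.1121] head 2.119 F [-0.3 -0.6  7.3] tz [-0.15 -0.05  0.68] w 0.153 30.5 j [ 0.06  0.54 -0.81  1.91  0.49  0.91 -0.45]
clock: 7.95
position: [0.4772, 0.2198, 0.2657]
ee_rot: [1.536, 2.736, 0.009]
force: [-0.7, 0.1, -1.0]
width: 0.502
gripper_force: 0.0
slide [-1.523 -0.748  0.015] dr [ 0.04 -0.05 16.15] t 7.95 pos [0.4772 0.2198 0.2657] head 2.1187 F [-0.7  0.1 -1. ] tz [-0.02 -0.18  0.01] w 0.502 0.0 j [ 0.15  0.38 -0.92  1.71  0.32  1.21 -0.29]
```

View pics/w2.png

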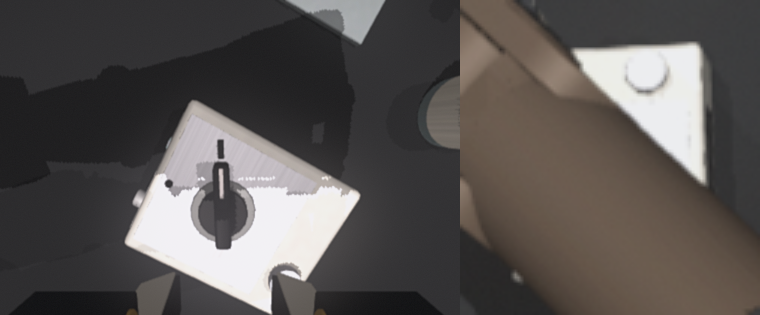

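The nose points at the bar mark (220,148), so the lamp is on, and the stop was felt at 0.68 N·m. Now the shutter.

```bash
python3 -m pendant '{"slide":[[-0.138,-0.068,0],[-0.138,-0.068,0],[-0.138,-0.068,0],[-0.138,-0.068,0],[-0.138,-0.068,0],[-0.138,-0.068,0],[-0.138,-0.068,0],[-0.138,-0.068,0],[-0.138,-0.068,0],[-0.138,-0.068,0]],"dr":[[0,0,0],[0,0,0],[0,0,0],[0,0,0],[0,0,0],[0,0,0],[0,0,0],[0,0,0],[0,0,0],[0,0,0]],"claw":[0.5,0.5,0.5,0.5,0.5,0.5,0.5,0.5,0.5,0.5]}' >/dev/null;  python3 -m pendant '{"slide":[[-0.138,-0.068,0],[0,0,0],[0,0,0],[0,0,0],[0,0,0],[0,0,0],[0,0,0],[0,0,0],[0,0,0],[0,0,0]],"dr":[[0,0,0],[0,0,1],[0,0,1],[0,0,1],[0,0,1],[0,0,1],[0,0,1],[0,0,1],[0,0,1],[0,0,1]],"claw":[0.5,0.5,0.5,0.5,0.5,0.5,0.5,0.5,0.5,0.5]}' ; python3 go.py 0.5238 -0.2872 0.26 0.181
```

```text
clock: 10.05
position: [0.5205, -0.2873, 0.2594]
ee_rot: [-2.729, -1.551, 0.003]
force: [-0.2, 0.1, 0.0]
width: 0.5
gripper_force: 0.0
slide [ 0.006  0.009 -0.002] dr [-0.02  0.02  7.11] t 10.05 pos [ 0.5205 -0.2873  0.2594] head 1.034 F [-0.2  0.1  0. ] tz [ 0.02 -0.08  0.03] w 0.5 0.0 j [ 0.78  0.42 -0.53  1.57  0.22  1.22 -0.32]
```

```bash
python3 -m pendant '{"slide":[[0.006,0.009,0],[0,0,0],[0,0,0],[0,0,0],[0,0,0],[0,0,0],[0,0,0],[0,0,0],[0,0,0]],"dr":[[0,0,1],[0,0,1],[0,0,1],[0,0,1],[0,0,1],[0,0,1],[0,0,1],[0,0,0.11],[0,0,0]],"claw":[0.5,0.5,0.5,0.5,0.5,0.4,0.4,0.4,0.4]}' >/dev/null; python3 go.py 0.5238 -0.2872 0.096 0.181
python3 - <<'E'
from h import *; from cell import arm
c=arm.calibration("wrist"); im=arm.get_image("wrist")[:,:,::-1].copy()
np.savez("w3.npz",**c); cv2.imwrite("pics/w3raw.png",im)
p=[.5372,-.2492,.1810]
Q=proj(c,box(p,[(-.02,-.035,.126),(-.035,-.041,.126),(-.005,-.041,.126),(-.005,-.029,.126),(-.035,-.029,.126),(-.105,.09,.075),(-.105,-.09,.075)]))
for q in Q: cv2.circle(im,tuple(int(v) for v in q.round()),2,(0,0,255),-1)
print(Q.round(0).tolist()); cv2.imwrite("pics/w3.png",im)
E
```

```text
slide [-0.     0.001  0.547] dr [-0.01  0.02  0.06] t 10.95 pos [ 0.5241 -0.2871  0.2602] head 0.1886 F [-0.  -0.2  0.6] tz [0.03 0.04 0.02] w 0.403 0.0 j [ 0.66  0.39 -0.35  1.57  0.14  1.2  -1.1 ]
[[326.0, 222.0], [333.0, 238.0], [333.0, 205.0], [319.0, 205.0], [319.0, 238.0], [211.0, 284.0], [376.0, 285.0]]
```

View pics/w3.png

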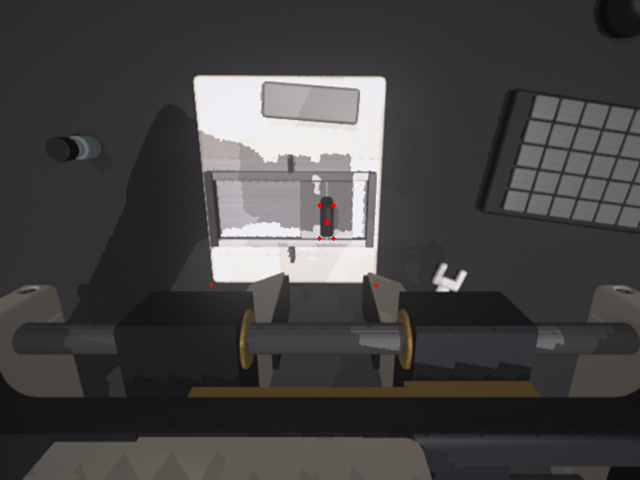

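The tab is at columns 320–334, rows 196–237, matching the prediction. The fins are at (290,163) and (292,255). Descending and gripping now.

```bash
python3 -m pendant '{"slide":[[0,0.001,0.13],[0,0,0.14],[0,0,0.14],[0,0,0.1],[0,0,0.04],[0,0,0],[0,0,0]],"dr":[[0,0,0.06],[0,0,0],[0,0,0],[0,0,0],[0,0,0],[0,0,0],[0,0,0]],"claw":[0.4,0.4,0.4,0.4,0.4,0.4,0.4]}' 40 >/dev/null; python3 go.py 0.5238 -0.2872 0.096 0.181; python3 -m pendant '{"slide":[[0,0,0],[0,0,0],[0,0,0],[0,0,0],[0,0,0],[0,0,0],[0,0,0]],"dr":[[0,0,0],[0,0,0],[0,0,0],[0,0,0],[0,0,0],[0,0,0],[0,0,0]],"claw":[0,0,0,0,0,0,0]}' 40 >/dev/null;  python3 go.py 0.5238 -0.2872 0.096 0.181
```

```text
slide [-0.005 -0.003  0.006] dr [ 0.01 -0.01 -0.01] t 11.7 pos [ 0.5256 -0.2879  0.0978] head 0.1792 F [ 0.4  0.2 -0.1] tz [-0.02  0.02  0.  ] w 0.4 0.0 j [ 0.63  0.55 -0.32  1.76  0.22  0.86 -1.17]
slide [-0.004 -0.002  0.004] dr [ 0.   -0.01 -0.02] t 12.4 pos [ 0.525  -0.2876  0.0973] head 0.1788 F [-2.1  1.2  6. ] tz [0.23 0.3  0.15] w 0.128 40.0 j [ 0.63  0.55 -0.32  1.76  0.22  0.86 -1.17]
```

```bash
python3 -m pendant '{"slide":[[0,-0.015,0],[0,-0.02,0],[0,-0.02,0],[0,-0.02,0],[0,-0.02,0],[0,-0.015,0],[0,0,0],[0,0,0],[0,0,0]],"dr":[[0,0,0],[0,0,0],[0,0,0],[0,0,0],[0,0,0],[0,0,0],[0,0,0],[0,0,0],[0,0,0]],"claw":[0,0,0,0,0,0,0,0,0]}' 40 >/dev/null;  python3 go.py 0.5187 -0.2532 0.0973 0.181
python3 - <<'E'
from h import *; from cell import arm
s=arm.observe(); print("moved",(s["position"]-[.525,-.2876,.0973])@[-.18,.9837,0], (s["position"]-[.5372,-.2492,0])@[-.18,.9837,0])
c=arm.calibration("wrist"); im=arm.get_image("wrist")[:,:,::-1].copy(); t=arm.get_image("top")[:,:,::-1];sd=arm.get_image("side")[:,:,::-1]
cv2.imwrite("pics/w4raw.png",im); cv2.imwrite("pics/s4.png",sd)
a=cv2.resize(im[90:330,150:450],(500,400)); b=cv2.resize(sd[155:235,325:425],(300,240),interpolation=cv2.INTER_CUBIC); d=cv2.resize(t[215:325,365:470],(300,314))[:160]
cv2.imwrite("pics/w4.png",np.hstack([a,np.vstack([b,d])]))
E
```

```text
slide [ 0.    -0.016 -0.   ] dr [ 0.03 -0.01 -0.03] t 13.3 pos [ 0.5195 -0.2579  0.0973] head 0.1769 F [ 1.  -8.4  1.6] tz [-1.71 -0.2   0.19] w 0.126 40.0 j [ 0.6   0.52 -0.32  1.81  0.22  0.84 -1.23]
moved 0.030181027042415494 -0.005397052957584527
```

View pics/w4.png

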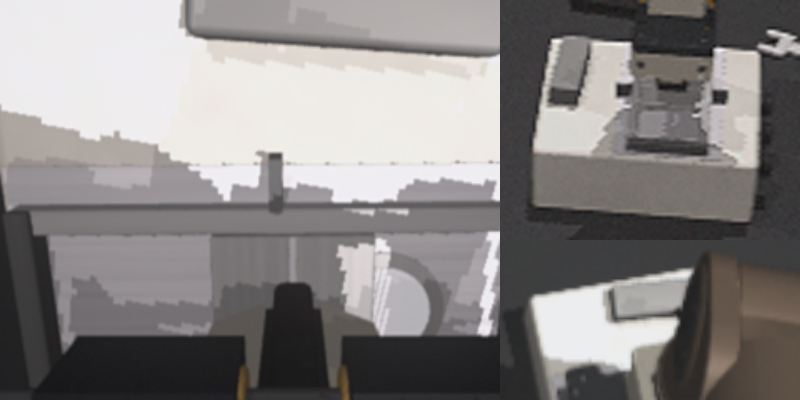

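The gripper holds the tab, which is still about 5 mm short of the fins (fin at (275,180), tab at (293,290) in the wrist crop). Nudging the rest of the way.

```bash
python3 -m pendant '{"slide":[[0,-0.008,0],[0,-0.008,0],[0,0,0],[0,0,0],[0,0,0],[0,0,0]],"dr":[[0,0,0],[0,0,0],[0,0,0],[0,0,0],[0,0,0],[0,0,0]],"claw":[0,0,0,0,0,0]}' 40 >/dev/null;  python3 go.py 0.5187 -0.2532 0.0973 0.181
```

```text
slide [ 0.    -0.001 -0.   ] dr [ 0.04 -0.01 -0.04] t 14.05 pos [ 0.5187 -0.2535  0.0973] head 0.1767 F [ 2.4 -9.   2.6] tz [-1.87 -0.28  0.2 ] w 0.127 40.0 j [ 0.59  0.52 -0.32  1.82  0.22  0.83 -1.23]
```

Run:
```python
from h import *; from cell import arm
c=arm.calibration("wrist"); im=arm.get_image("wrist")[:,:,::-1].copy()
p=[.5372,-.2492,.1810]
ox,oy,f=230,150,5
big=cv2.resize(im[oy:oy+120,ox:ox+160],None,fx=f,fy=f,interpolation=cv2.INTER_CUBIC)
L=np.array([(.005+.0,-.006,.126),(-.005,.006,.126),(-.005,-.006,.126),(.009,-.026,.084),(.009,.026,.084),(.02,0,.089),(.03,0,.089)])
for q in proj(c,box(p,L)):
    cv2.circle(big,tuple(int(v) for v in ((q-[ox,oy]+.5)*f).round()),3,(0,0,255),-1); print(q.round(1))
cv2.imwrite("pics/w5.png",big)
```

```text
[338.9 270.8]
[309.7 293.2]
[338.7 293.1]
[374.2 231.2]
[273.9 231.7]
[323.9 213.1]
[323.8 193.1]
```

View pics/w5.png

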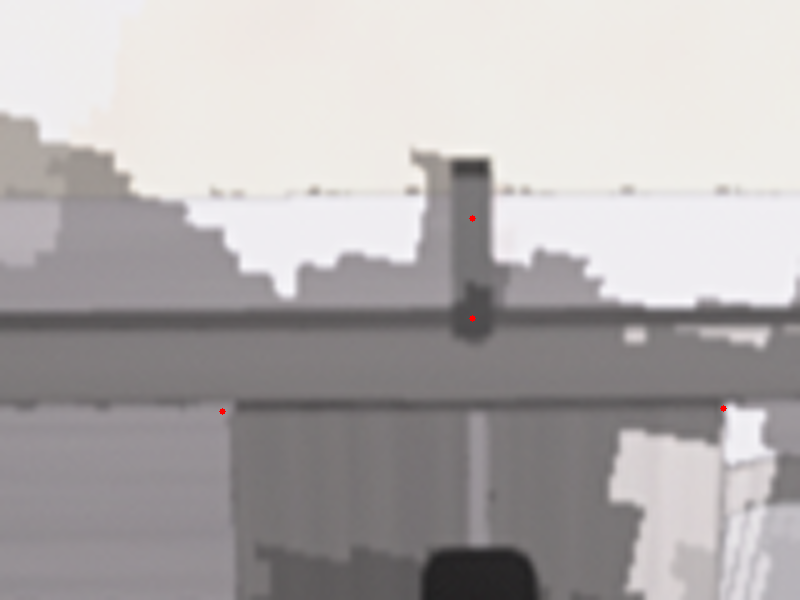

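The fin is centred at column 471, and the plate and tab centre line is at 477, about 0.5 mm short of half travel. One small trim, then hand in.

```bash
python3 -m pendant '{"slide":[[0,-0.002,0],[0,0,0],[0,0,0],[0,0,0],[0,0,0]],"dr":[[0,0,0],[0,0,0],[0,0,0],[0,0,0],[0,0,0]],"claw":[0,0,0,0,0]}' 40 >/dev/null;  python3 go.py 0.5187 -0.2532 0.0973 0.181; python3 -c "
from cell import arm
print(arm.sign_off())"
```

```text
slide [ 0.     0.001 -0.   ] dr [ 0.04 -0.01 -0.04] t 14.6 pos [ 0.5186 -0.253   0.0973] head 0.1766 F [ 1.9 -9.1  2.3] tz [-1.95 -0.23  0.21] w 0.126 40.0 j [ 0.59  0.52 -0.32  1.82  0.22  0.83 -1.23]
the job is handed in; nothing more can be done
None
```

I turned the lamp on first, with the handle hard against its on stop. The shutter tab is now gripped at about half travel (roughly 35 mm), level with the fins, and I handed the job in at 14.6 s; the hand-in gave no verdict.

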